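Turn the covered board carrier over in the inspection stand and snap the hold-down shut

ROBOT

A 7-joint arm with a two-finger parallel gripper is mounted at the origin on the work surface. World frame = base frame: x ahead of the robot, y to its left, z up, the work surface at z = 0. Lengths are in m, angles in degrees, forces in N, time in s.
With the tool pointing down it reaches from about 0.4 to 0.85 m from the base axis. Payload 4.5 kg.
Tool frame: the origin (TCP) lies midway between the tips of the shut fingers; the grasp point (between the pads) lies 19 mm behind it; z points along the fingers, y is the direction in which the jaws open and shut (so a half turn about z gives the same grasp; the last joint's range is limited). The gripper opens to 85 mm and grips with 20 to 120 N. Pads are 22 mm wide; open, the fingers measure 114 mm over their backs; the gripper's body (76 mm by 85 mm) begins 54 mm behind the grasp point. The pads swing forward as they close: fully open they stand 13 mm farther back than shut.
Start: joints at [-70.543, 39.483, -11.15, 89.685, 9.013, 51.709, -12.324], TCP at [0.188, 0.596, 0.231] pointing down, gripper open.
Joint ranges: [-172.22, 172.22], [-26.19, 119.32], [-84.43, 86.54], [7.71, 146.69], [-57.33, 237.33], [2.42, 119.75], [-152.13, 152.13]. Speed limits (degrees/s): [147.25, 147.25, 180, 180, 180, 180, 180].

INTERFACE

Orientations are given as a 3x3 rotation matrix whose columns are the frame's x, y, z axes.
In Python, from rig import env, viewer gives the robot as it stands.
- The arm moves only by the tool servo_tool, never from a script. Its arguments are lists of equal length, an entry for each row: "linear": the shift along the tool's x, y, z in cm, a list of three; "twist": the turn about the tool's z in rad; "claw": the opening in per cent of the stroke, from 0 (shut) to 100 (fully open). A call has exactly 8 rows; each row shifts and turns the commanded pose from where the row before left it, along the tool's axes as they then stand; what a row does not reach is not made up. A row lasts 1/10 s, in which the tool goes at most 50 mm and 8.59 degrees, less where a joint would pass 70% of its speed; a pose out of reach is approached as far as the arm can. A call with a gripper value outside its range is refused whole. The fingers move at their own pace and stop on an object; "grip_force" is the grip in N (left out, the last holds). Time passes only in rows, so rows that do not move let the fingers close, or fill a call up. It gives the time, the measured TCP pose, the force and the opening at its end, in the units of the state.
- env.get_obs(): the state, without advancing time (a new reading comes with each control period).
- viewer.read_camera(name): name is "side" or "top" or "wrist"; returns a dict with "frame" (384x512x3 uint8, red, green, blue), "vertical_fov" (degrees; the focal length in pixels is half the picture's height over the tangent of half this angle, whatever the lens; pixels are square), "cx", "cy" (the principal point, pixels), "rvec" (rotation vector, rad) and "tvec" (3), from world to camera coordinates, as OpenCV has them. Camera axes: x right, y down, z forward; pixel columns grow to the right and rows downward; lengths in m; the calibration is good to about 2 mm. A picture is of the moment at which its call begins. There is no depth.
- env.finish_job(): hands the job in, once; it reports no verdict.
Trained networks look in a picture, given as the dict that the camera call returned (one of the last four; its "shot" number tells which), for a name from the list of things; names that differ only in an ending like _2 or _b are one class to them, and where a whole thing is asked for, a point or a joint stands for the part that bears it (a point fixed in the world has none). Each returns a list of dicts, best first, with "confidence" (0 to 1); they miss things now and then, are a little off and sometimes report something else, mostly with a low value. They report only what shows in the picture. A call takes as long as a camera call. They do not tell look-alikes from the thing itself.
- viewer.cut_out(label, picture): "region" (384x512 bool, what is visible of it) and "centre" ([row, column] in pixels, amid what is visible of it).
- viewer.pinpoint(label, picture): "centre" ([row, column] in pixels: a listed point, or the origin of a listed thing).
The state is a dict: "t": time; "joints": joint angles; "dq": joint speeds; "effort": joint torques, N m; "ee_pos": TCP position; "tool_rot": TCP orientation; "wrist_force": force on the tool from outside, world axes, zero at the start; "moment": the same for the moment, N m; "finger_gap": finger opening in m.
Only numpy, scipy, OpenCV 4.12 (cv2) and the standard library are available. Lean on these libraries where they do the work, as an engineer would, in place of code of your own. Each camera call takes 0.05 s, during which the arm holds its last target. There are 200 camera calls.

TASK

The circuit board in its carrier lies in the sloping inspection stand with a loose cover on top: turn carrier and cover over together, without letting them come apart, so that they lie in the stand as before but with the carrier (bare underside of the board) on top and the cover underneath, flat on the slope and down at its ledge. Then press the stand's hinged hold-down shut over them until it snaps under its catch. Leave the other things on the bench where they are.

Things in the scene. Friction and masses are not known exactly. Their poses are not given: they have to be found in the camera images.
- stand: fixed inspection stand: grey base plate 190 x 200 x 12 mm on the bench, short posts, carrying the sloping seat. Origin on the bench 110 mm straight below the seat's origin; z up, x level towards the low end of the slope, roughly to the robot's left (yaw 1.2 to 2.0 rad); y roughly towards the robot. Place and yaw vary
- seat: sloping aluminium seat of the stand, 45 degrees. Origin on its surface, where the pair's middle lies. x points down the slope, y is level, z stands out of the surface. The pair lies on z = 0. The plate (8 mm thick) spans only x -10 to +77 mm, so the pair's upper 60 mm overhangs freely, open beneath. Side guides: inner faces at y = +-49 mm, x 10 to 70 mm, 14 mm high
- seat_ledge (a point): middle of the upper edge of the ledge across the seat's low end, on which the pair rests: its face is at seat x = 70 mm, it is 30 mm high and 90 mm wide; this point is at seat position (70, 0, 30) mm
- carrier: shallow grey plastic tray 140 x 90 x 18 mm, 0.12 to 0.24 kg. One face frames the board's green underside with solder dots; origin at that face's centre, z from it towards the open rim, x along the 140 mm. At the start at the seat's origin, axes as the seat's, cover above. Turned over in the seat: origin 36 mm above its surface, z into the seat
- cover: loose cover of the same grey plastic, 140 x 90 x 18 mm, about 0.09 kg, closed face with a thin raised rectangle. Origin at the centre of its rim plane, z towards the closed face. Lies rim on rim on the carrier: a 140 x 90 x 36 mm block. Inner ribs reach 5 mm into the carrier (1.5 mm play); nothing fastens it. Turned over: origin 18 mm above the seat
- holddown (a joint): hold-down: steel frame with clear pane, 62 (along slope) x 130 x 6 mm. 0 = shut (parallel to the seat, underside 39 mm above it, 3 mm over the pair); grows as it opens to the seat's +y side; 1.57 = square to the seat, limit 1.75. Stiff hinge (0.06 N m): stays where left. From 0.11 rad a spring catch resists with about 6 N at the free edge, snaps over at 0.055 rad and then keeps it shut
- holddown_hinge (a point): point on the hold-down's hinge axis, at mid length; the axis runs along the seat's x at seat position (35, 66, 42) mm
- holddown_edge (a point): point on the outer face of the hold-down near its free edge, at mid length, 119 mm from the hinge axis: the place to push and press. Seat position (35, -53, 45) mm when shut; the catch stands just beyond it at seat y = -66 to -88 mm, up to 53 mm above the seat surface
- flux_bottle: white plastic bottle, 48 mm across, 100 mm high, left of the stand; origin under its centre. Leave alone
- paste_jar: jar 62 mm across, 50 mm high, right of the stand; origin under its centre. Leave alone
- spare_board: loose populated circuit board 120 x 80 mm, about 12 mm high, far right; origin under its centre. Leave alone
- solder_spool: white spool 60 mm across, 44 mm high, far left; origin under its centre. Leave alone
- screwdriver: screwdriver 200 mm long lying on the bench, far right; origin under its middle. Leave alone
- brush: hand brush 200 mm long lying on the bench, far left; origin under its middle. Leave alone
- parts_bin: open white parts bin 100 x 70 x 40 mm left of the stand; origin under its centre. Leave alone
Not all that is in view belongs to the job. What is shaped like the cover but pink is not meant. What is shaped like the carrier but orange is not meant.

How it is judged (in metres and radians):
On the way, in this order (a step that is already met when the one before it is completed fails the run):
1. carrier and cover lie turned over in the seat, carrier on top, while the hold-down is still open (z of carrier in the frame of seat between 0.032 and 0.04 m and z of cover in the frame of seat between 0.014 and 0.022 m and x of carrier in the frame of seat between -0.01 and 0.006 m and y of carrier in the frame of seat between -0.008 and 0.008 m and angle between the z axis of each of carrier, cover and the z axis of seat, either way round below 0.08 rad and angle between the x axis of each of carrier, cover and the x axis of seat, either way round below 0.12 rad and linear speed of each of carrier, cover below 0.02 m/s and x of cover in the frame of seat between -0.01 and 0.006 m and y of cover in the frame of seat between -0.008 and 0.008 m and value of joint holddown above 0.3 rad), for 0.2 s.
2. the hold-down is pressed shut past its catch (value of joint holddown below 0.035 rad), for 0.2 s.
At the end, for the whole second after the job is handed in: Pair at rest in the seat, turned over: carrier origin 32-40 mm, cover origin 14-22 mm above the seat surface; both within -10/+6 mm along and 8 mm across of the seat origin, flat within 0.08 rad, in line within 0.12 rad; hold-down shut past its catch (joint below 0.035 rad) (z of carrier in the frame of seat between 0.032 and 0.04 m and z of cover in the frame of seat between 0.014 and 0.022 m and x of carrier in the frame of seat between -0.01 and 0.006 m and y of carrier in the frame of seat between -0.008 and 0.008 m and angle between the z axis of each of carrier, cover and the z axis of seat, either way round below 0.08 rad and angle between the x axis of each of carrier, cover and the x axis of seat, either way round below 0.12 rad and linear speed of each of carrier, cover below 0.02 m/s and x of cover in the frame of seat between -0.01 and 0.006 m and y of cover in the frame of seat between -0.008 and 0.008 m and value of joint holddown below 0.035 rad); the robot touches nothing.
It fails at once if carrier and cover come apart (origins more than 35 mm from each other; 18 mm when closed) (distance between carrier and cover above 0.035 m).
It fails at once if another thing on the bench is moved by more than 30 mm (distance of any of flux_bottle, paste_jar, spare_board, solder_spool, screwdriver, brush, parts_bin from where it was at the start of the episode above 0.03 m).
It also fails if it takes over 61 s, if anything falls off the work surface, if the arm or the gripper's body presses on something with over 40 N, if the wrist force passes 120 N, or if a joint passes its speed limit or range.

## Working session

There is one attempt and no reset: what is moved stays moved. The work goes in short steps, Python scripts to look and compute and a tool call to move; the robot and the scene stay as the last step left them, time stands still between calls to the robot, and variables do not carry over. Pictures are saved under pics/ and viewed, about 8 in all and at most 12, crops included, and the job is handed in when it is done.

Besides the shell and the picture viewer there is one more tool, called after "Emit:" in YAML: its name, and indented under it one key for each argument. servo_tool: Moves the arm, as the interface text tells. Its arguments: {"type":"object","properties":{"linear":{"type":"array"},"twist":{"type":"array"},"claw":{"type":"array"},"grip_force":{"type":"number"}},"required":["linear","twist","claw"]}

```bash
mkdir -p pics; ls
cat > h.py <<'E'
import numpy as np, cv2
from rig import env, viewer
def K(p):
    f=p["frame"].shape[0]/2/np.tan(np.radians(p["vertical_fov"])/2)
    return np.array([[f,0,p["cx"]],[0,f,p["cy"]],[0,0,1.]])
def P(p):
    R=cv2.Rodrigues(np.array(p["rvec"],float))[0]; return K(p)@np.c_[R,np.array(p["tvec"],float).reshape(3)]
def tri(obs): # [(pic,[row,col])]
    A=[]
    for p,(r,c) in obs:
        M=P(p); A+= [c*M[2]-M[0], r*M[2]-M[1]]
    A=np.array(A); X=np.linalg.svd(A/np.linalg.norm(A[:,:3],axis=1)[:,None])[2][-1]; return X[:3]/X[3]
def proj(p,X):
    q=P(p)@np.append(X,1); return q[:2][::-1]/q[2]
def save(n,p,crop=None,scale=1,pts=[]):
    im=p["frame"][:,:,::-1].copy()
    for X in pts:
        r,c=proj(p,X); cv2.circle(im,(int(round(c)),int(round(r))),2,(0,0,255),-1)
    if crop: a,b,c,d=crop; im=im[a:b,c:d]
    cv2.imwrite(f"pics/{n}.png",cv2.resize(im,None,fx=scale,fy=scale,interpolation=cv2.INTER_CUBIC))
E
python3 - <<'E'
from h import *
np.set_printoptions(precision=4,suppress=True)
o=env.get_obs(); print({k:(np.round(v,3).tolist()) for k,v in o.items()})
ps={n:viewer.read_camera(n) for n in("side","top")}
for n,p in ps.items():
    R=cv2.Rodrigues(np.array(p["rvec"],float))[0]; print(n,-R.T@np.array(p["tvec"]).ravel(), R[2])
    for l in("seat","seat_ledge","carrier","cover","holddown_hinge","holddown_edge","stand"):
        print(n,l,[(np.round(d["centre"],1).tolist(),round(d["confidence"],2)) for d in viewer.pinpoint(l,p)][:3])
im=np.hstack([ps[n]["frame"] for n in ps])[:,:,::-1]
cv2.imwrite("pics/a.png",cv2.resize(im,(800,300),interpolation=cv2.INTER_AREA))
E
```

```text
pics
{'t': 0.0, 'joints': [-70.546, 39.536, -11.147, 89.749, 9.013, 51.71, -12.324], 'dq': [0.033, 0.034, -0.007, -0.036, 0.046, 0.08, 0.006], 'effort': [-0.0, -53.96, -1.267, -15.855, 0.009, 0.009, 0.0], 'ee_pos': [0.188, 0.595, 0.23], 'tool_rot': [[-0.954, 0.301, -0.0], [0.301, 0.954, -0.002], [-0.0, -0.002, -1.0]], 'wrist_force': [-0.62, 0.28, 0.347], 'moment': [-0.036, 0.03, 0.026], 'finger_gap': 0.085}
side [-0.0406 -0.9685  0.8886] [ 0.4338  0.7001 -0.5672]
side seat [([190.0, 258.6], 0.66)]
side seat_ledge [([186.1, 237.5], 0.71), ([230.1, 303.9], 0.68), ([189.6, 260.2], 0.4)]
side carrier [([214.3, 339.5], 0.76), ([191.1, 258.0], 0.49)]
side cover [([276.2, 272.0], 0.58)]
side holddown_hinge [([188.7, 229.6], 0.83)]
side holddown_edge [([158.2, 215.8], 0.89)]
side stand [([211.2, 258.1], 0.77)]
top [0.3775 0.0107 1.516 ] [ 0.1482  0.0055 -0.9889]
top seat [([197.0, 268.4], 0.65)]
top seat_ledge [([202.9, 246.3], 0.91)]
top carrier [([138.2, 306.5], 0.82), ([193.5, 267.9], 0.49)]
top cover [([195.2, 262.5], 0.62), ([238.3, 340.4], 0.56)]
top holddown_hinge [([220.7, 261.3], 0.85)]
top holddown_edge [([219.4, 233.8], 0.79), ([198.5, 265.4], 0.7), ([175.5, 306.4], 0.3)]
top stand [([208.2, 209.8], 0.65), ([200.9, 263.8], 0.63), ([217.1, 230.9], 0.22)]
```

View pics/a.png

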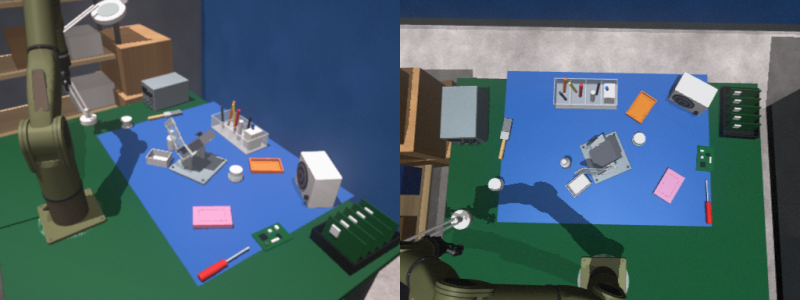

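The image shows the stand at about (155,195) in the left half of the picture and (150,605) in the right half. The look-alikes are the pink cover at side px (276,272) and top px (238,340), and the orange carrier at side px (214,340) and top px (138,306). The grey pair in the stand, side px (190,258) and top px (195,265), is the one I want. Next I fit the stand pose.

```bash
cat >> h.py <<'E'
from scipy.optimize import least_squares
def Rst(yaw):
    c,s=np.cos(yaw),np.sin(yaw); return np.array([[c,-s,0],[s,c,0],[0,0,1]])
q=np.sqrt(.5)
RS=np.array([[q,0,q],[0,1,0],[-q,0,q]])
def S2W(st,X): # seat mm -> world
    return np.array([st[0],st[1],.11])+Rst(st[2])@RS@(np.array(X,float)/1e3)
def edge(a): return [35,66-.119*np.cos(a)*1e3-3*np.sin(a)*1,42+119*np.sin(a)+3*np.cos(a)]
E
python3 - <<'E'
from h import *
np.set_printoptions(precision=4,suppress=True)
ps={n:viewer.read_camera(n) for n in("side","top")}
obs=[];
g={"seat":[0,0,0],"seat_ledge":[70,0,30],"holddown_hinge":[35,66,42],"holddown_edge":None,"cover":[0,0,18],"carrier":[0,0,0]}
pred=lambda l,x: S2W(x,edge(x[3]) if g[l] is None else g[l])
x0=None
X=tri([(ps["side"],[190,258.6]),(ps["top"],[197,268.4])]);print("seat",X)
x0=np.array([X[0],X[1],1.6,1.57])
for it in range(3):
    ob=[]
    for n,p in ps.items():
        for l in g:
            for d in viewer.pinpoint(l,p):
                e=np.linalg.norm(proj(p,pred(l,x0))-d["centre"])
                if e<(30,14,8)[it]: ob.append((p,l,np.array(d["centre"]))); 
    r=least_squares(lambda x:np.concatenate([proj(p,pred(l,x))-c for p,l,c in ob]),x0,loss="soft_l1",x_scale=[.01,.01,.1,.1]); x0=r.x
    print(x0,len(ob),r.cost)
for p,l,c in ob: print(l,c,proj(p,pred(l,x0))-c)
np.save("st.npy",x0)
pts=[S2W(x0,v) for v in([70,0,30],[35,66,42],edge(x0[3]),[-70,45,0],[-70,-45,0],[-70,45,36],[-70,-45,36],[70,45,36],[70,-45,36],[35,-66,53])]
pts+=[np.array([x0[0],x0[1],0.012])+Rst(x0[2])@np.array([a*.095,b*.1,0]) for a in(-1,1) for b in(-1,1)]
for n,p in ps.items():
    r,c=proj(p,S2W(x0,[0,0,0])); r=int(r);c=int(c); save("b"+n,p,(r-55,r+55,c-65,c+65),4,pts)
a=np.hstack([cv2.imread("pics/bside.png"),cv2.imread("pics/btop.png")]); cv2.imwrite("pics/b.png",cv2.resize(a,(800,800*a.shape[0]//a.shape[1])))
E
```

```text
seat [ 0.5678 -0.0197  0.1037]
[ 0.5657 -0.0124  1.9919  1.3831] 12 26.078981218083193
[ 0.5657 -0.0124  1.9919  1.3831] 12 26.078981218009343
[ 0.5657 -0.0124  1.9919  1.3831] 12 26.07898121800789
seat [190.5 258. ] [-2.8265 -1.5142]
seat_ledge [187.1 238.9] [0.8892 0.671 ]
holddown_hinge [191.3 230.9] [-0.6205  0.8732]
holddown_edge [160.2 216.1] [-1.4644 -0.7476]
cover [183.3 251.4] [0.0681 1.9374]
cover [187.3 258. ] [-3.9319 -4.6626]
carrier [189.7 256.3] [-2.0265  0.1858]
seat_ledge [203.9 242.7] [1.8269 5.352 ]
holddown_hinge [221.1 261.4] [-0.737  -1.8228]
holddown_edge [221.8 231. ] [-0.4951  1.98  ]
cover [193.8 262.1] [4.0775 1.1208]
carrier [196.7 266.6] [ 0.2366 -0.0588]
```

View pics/b.png

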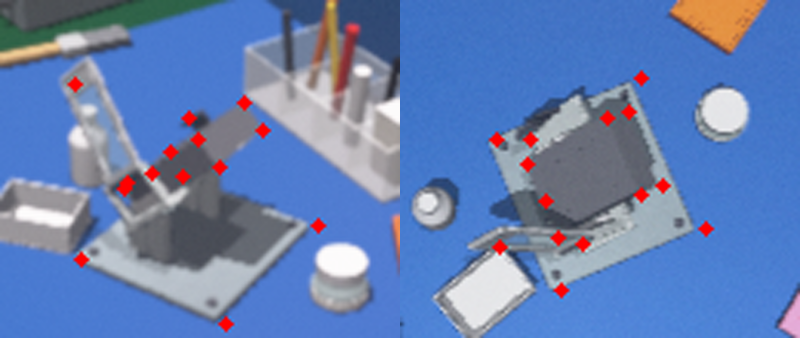

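```bash
cat >> h.py <<'E'
def plan(target,yaw_y,n,turn=None):
    """rows to bring TCP to target (m) with tool y at azimuth yaw_y (deg); returns rows in cm/rad"""
    o=env.get_obs(); p=np.array(o["ee_pos"]); R=np.array(o["tool_rot"])
    a0=np.arctan2(R[1,1],R[0,1]); d=np.radians(yaw_y)-a0
    d=(d+np.pi)%(2*np.pi)-np.pi
    if turn is not None: d=np.radians(turn)
    tw=-d/n; step=(np.array(target)-p)/n; out=[]
    for i in range(n):
        a=a0+d*i/n; y=np.array([np.cos(a),np.sin(a),0]); z=np.array([0,0,-1.]); x=np.cross(y,z)
        out.append([round(float(step@v)*100,2) for v in(x,y,z)])
    print("at",np.round(p,4),"azy",round(np.degrees(a0),2)); print("linear",out,"twist",round(float(tw),4))
E
python3 -c "
from h import *
plan([.55,-.03,.42],-68,24,-140.4)"
```

```text
at [0.1881 0.596  0.2313] azy 72.48
linear [[-2.22, -2.03, -0.79], [-2.42, -1.8, -0.79], [-2.59, -1.54, -0.79], [-2.73, -1.27, -0.79], [-2.85, -0.98, -0.79], [-2.93, -0.69, -0.79], [-2.99, -0.39, -0.79], [-3.01, -0.08, -0.79], [-3.0, 0.23, -0.79], [-2.97, 0.53, -0.79], [-2.9, 0.83, -0.79], [-2.8, 1.12, -0.79], [-2.67, 1.4, -0.79], [-2.51, 1.67, -0.79], [-2.33, 1.91, -0.79], [-2.12, 2.14, -0.79], [-1.89, 2.35, -0.79], [-1.64, 2.53, -0.79], [-1.38, 2.68, -0.79], [-1.09, 2.81, -0.79], [-0.8, 2.9, -0.79], [-0.5, 2.97, -0.79], [-0.2, 3.01, -0.79], [0.11, 3.01, -0.79]] twist 0.1021
```

Emit:
servo_tool:
  linear:
    - [-2.2,-2.0,-2.0]
    - [-2.4,-1.8,-2.0]
    - [-2.6,-1.5,-2.0]
    - [-2.7,-1.3,-2.0]
    - [-2.9,-1.0,-2.0]
    - [-2.9,-0.7,-2.0]
    - [-3.0,-0.4,-2.0]
    - [-3.0,-0.1,-2.0]
  twist: [0.1,0.1,0.1,0.1,0.1,0.1,0.1,0.1]
  claw: [100,100,100,100,100,100,100,100]

```text
t: 3.5
ee_pos: [0.3099, 0.3872, 0.3923]
tool_rot: [[-0.445, 0.896, 0.0], [0.896, 0.445, 0.0], [0.0, 0.0, -1.0]]
wrist_force: [-0.1, 0.8, 0.9]
finger_gap: 0.0854
```

Emit:
servo_tool:
  linear:
    - [-3.0,0.2,-0.4]
    - [-3.0,0.5,-0.4]
    - [-2.9,0.8,-0.4]
    - [-2.8,1.1,-0.4]
    - [-2.7,1.4,-0.4]
    - [-2.5,1.7,-0.4]
    - [-2.3,1.9,-0.2]
    - [-2.1,2.1,-0.2]
  twist: [0.1,0.1,0.1,0.1,0.1,0.1,0.1,0.1]
  claw: [100,100,100,100,100,100,100,100]

```text
t: 4.3
ee_pos: [0.4345, 0.1812, 0.4196]
tool_rot: [[0.332, 0.943, 0.001], [0.943, -0.332, 0.001], [0.001, 0.0, -1.0]]
wrist_force: [0.5, 0.7, 0.2]
finger_gap: 0.0855
```

Emit:
servo_tool:
  linear:
    - [-1.9,2.3,0]
    - [-1.6,2.5,0]
    - [-1.4,2.7,0]
    - [-1.1,2.8,0]
    - [-0.8,2.9,0]
    - [-0.5,3.0,0]
    - [-0.2,3.0,0]
    - [0.0,3.0,0]
  twist: [0.1,0.1,0.1,0.1,0.1,0.1,0.1,0.1]
  claw: [100,100,100,100,100,100,100,100]

```text
t: 5.1
ee_pos: [0.5622, -0.0224, 0.4193]
tool_rot: [[0.908, 0.419, 0.0], [0.419, -0.908, 0.0], [0.0, -0.0, -1.0]]
wrist_force: [1.2, -0.0, 0.4]
finger_gap: 0.0854
```

Run:
```python
from h import *
import pickle
ps={n:viewer.read_camera(n) for n in("side","top","wrist")}; pickle.dump(ps,open("p1.pkl","wb"))
o=env.get_obs(); print(o["joints"],o["t"])
p=ps["wrist"]
for l in("seat","seat_ledge","holddown_hinge","holddown_edge","cover"):
    print(l,[(np.round(d["centre"],1).tolist(),round(d["confidence"],2)) for d in viewer.pinpoint(l,p)][:3])
st=np.load("st.npy")
print([np.round(proj(p,S2W(st,v)),1).tolist() for v in([0,0,0],[70,0,30],[35,66,42],edge(st[3]),[0,0,18])])
cv2.imwrite("pics/w1.png",cv2.resize(p["frame"][:,:,::-1],(768,576),interpolation=cv2.INTER_CUBIC))
```

```text
[-20.29559946  26.6541551   30.5385536   84.66819465 -13.75959506
  72.43727502 -53.48245846] 5.25
seat []
seat_ledge []
holddown_hinge [([179.8, 209.0], 0.8)]
holddown_edge [([176.3, 134.0], 0.88)]
cover [([254.0, 354.7], 0.91), ([141.2, 243.1], 0.57)]
[[139.5, 249.3], [136.6, 203.3], [184.3, 212.5], [182.9, 133.3], [140.7, 240.0]]
```

View pics/w1.png

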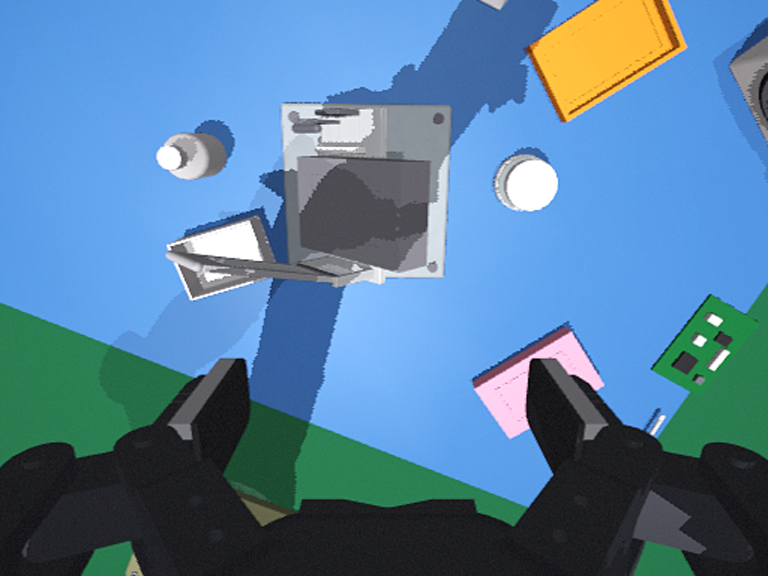

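The wrist view shows the base-plate corners clearly at (282,103), (451,105) and (443,278). The hold-down is open on the left and bottom side, and the grey pair lies in the middle. I will refit the pose with the corners from all three views.

Run:
```python
from h import *
import pickle
np.set_printoptions(precision=4,suppress=True)
ps=pickle.load(open("p1.pkl","rb")); st=np.load("st.npy")
B=lambda x,a,b: np.array([x[0],x[1],.012])+Rst(x[2])@np.array([a*.095,b*.1,0])
ob=[]
def crop2(n,u,v,off):
    r,c=proj(ps[n],S2W(st,[0,0,0])); return np.array([int(r)-55+v/3.077, int(c)-65+(u-off)/3.077])
W=lambda u,v: np.array([v/1.5,u/1.5])
# base: +x = low end (left in wrist view), +y = towards robot (bottom)
for (a,b),uv in {(1,-1):(282,103),(-1,-1):(451,105),(-1,1):(443,278)}.items(): ob.append(("wrist",(a,b),W(*uv)))
for (a,b),uv in {(-1,-1):(638,83),(-1,1):(691,229),(1,1):(548,290),(1,-1):(490,143)}.items(): ob.append(("top",(a,b),crop2("top",*uv,400)))
for (a,b),uv in {(-1,1):(220,320),(-1,-1):(308,226),(1,1):(80,262)}.items(): ob.append(("side",(a,b),crop2("side",*uv,0)))
pts=[("wrist","H",[179.8,209]),("wrist","E",[176.3,134]),("side","H",[188.7,229.6]),("side","E",[158.2,215.8]),("top","H",[220.7,261.3]),("top","E",[219.4,233.8]),("top","L",[202.9,246.3]),("side","L",[186.1,237.5])]
def pos(k,x):
    return B(x,*k) if isinstance(k,tuple) else S2W(x,{"H":[35,66,42],"E":edge(x[3]),"L":[70,0,30]}[k])
f=lambda x:np.concatenate([proj(ps[n],pos(k,x))-np.array(c) for n,k,c in ob+pts])
r=least_squares(f,st,loss="soft_l1",x_scale=[.01,.01,.1,.1]); x=r.x
print(x,r.cost); 
for (n,k,c) in ob+pts: print(n,k,proj(ps[n],pos(k,x))-np.array(c))
np.save("st.npy",x)
P_=[B(x,a,b) for a in(-1,1) for b in(-1,1)]+[S2W(x,v) for v in([70,45,36],[70,-45,36],[-70,45,36],[-70,-45,36],[-70,45,0],[-70,-45,0],[35,66,42],edge(x[3]))]
save("w2",ps["wrist"],(60,205,90,320),3.4,P_)
```

```text
[ 0.5646 -0.0054  1.9971  1.3224] 31.733157210143133
wrist (1, -1) [0.4395 0.4565]
wrist (-1, -1) [-0.6472  3.2252]
wrist (-1, 1) [0.5356 3.845 ]
top (-1, -1) [-1.3717 -1.5898]
top (-1, 1) [-0.1958  2.8896]
top (1, 1) [0.3855 2.183 ]
top (1, -1) [-1.1741  0.026 ]
side (-1, 1) [-0.5822  0.1086]
side (-1, -1) [-0.9858  1.6033]
side (1, 1) [-1.8256 -0.7856]
wrist H [ 3.5007 -0.8782]
wrist E [-0.1488 -5.8198]
side H [1.1408 0.8827]
side E [-0.7122 -0.2489]
top H [-0.0164 -3.6247]
top E [ 0.2984 -3.3677]
top L [ 3.1956 -0.1755]
side L [1.0811 0.7306]
```

View pics/w2.png

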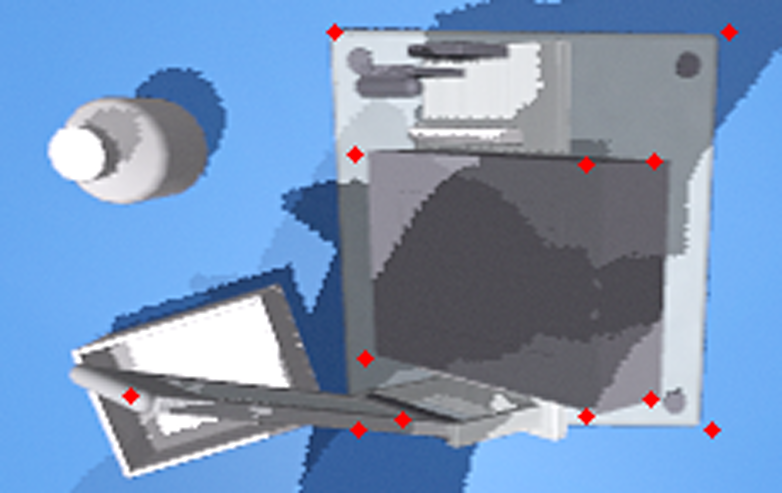

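Run:
```python
from h import *
import pickle
np.set_printoptions(precision=4,suppress=True)
ps=pickle.load(open("p1.pkl","rb")); st0=np.array([.5657,-.0124,1.9919,1.3831]); st=np.load("st.npy")
B=lambda x,a,b: np.array([x[0],x[1],.012])+Rst(x[2])@np.array([a*.095+x[4],b*.1+x[5],0])
ob=[]
def crop2(n,u,v,off):
    r,c=proj(ps[n],S2W(st0,[0,0,0])); return np.array([int(r)-55+v/3.077, int(c)-65+(u-off)/3.077])
C=lambda u,v: np.array([60+v/3.4-.35,90+u/3.4-.35])
for k,uv in {(1,-1):(333,32),(-1,-1):(717,36),(-1,1):(700,425)}.items(): ob.append(("wrist",k,C(*uv)))
for k,uv in {(-1,-1):(638,83),(-1,1):(691,229),(1,1):(548,290),(1,-1):(490,143)}.items(): ob.append(("top",k,crop2("top",*uv,400)))
for k,uv in {(-1,1):(220,320),(-1,-1):(308,226),(1,1):(80,262)}.items(): ob.append(("side",k,crop2("side",*uv,0)))
for k,uv in {"70,-45,36":(370,151),"70,45,36":(373,352),"-70,-45,0":(668,162),"-70,45,0":(662,402),"-70,45,36":(597,410)}.items(): ob.append(("wrist",k,C(*uv)))
pts=[("wrist","H",[179.8,209]),("wrist","E",[176.3,134]),("side","H",[188.7,229.6]),("side","E",[158.2,215.8]),("top","H",[220.7,261.3]),("top","E",[219.4,233.8]),("top","L",[202.9,246.3]),("side","L",[186.1,237.5])]
def pos(k,x):
    if isinstance(k,tuple): return B(x,*k)
    return S2W(x,{"H":[35,66,42],"E":edge(x[3]),"L":[70,0,30]}[k] if len(k)==1 else [float(v) for v in k.split(",")])
f=lambda x:np.concatenate([proj(ps[n],pos(k,x))-np.array(c) for n,k,c in ob+pts])
r=least_squares(f,np.append(st,[0,0]),loss="soft_l1",x_scale=[.01,.01,.1,.1,.01,.01]); x=r.x
print(x,r.cost); 
for (n,k,c) in ob+pts: print(n,k,proj(ps[n],pos(k,x))-np.array(c))
np.save("st.npy",x[:4])
```

```text
[ 0.5678 -0.0092  1.985   1.3511  0.0086  0.0018] 28.01633588568122
wrist (1, -1) [-0.4904 -0.8124]
wrist (-1, -1) [0.0603 1.6721]
wrist (-1, 1) [1.9802 0.8116]
top (-1, -1) [-0.7406 -2.0941]
top (-1, 1) [0.7118 1.785 ]
top (1, 1) [0.7294 0.814 ]
top (1, -1) [-1.0903 -0.7253]
side (-1, 1) [-0.9116 -1.4666]
side (-1, -1) [-1.0311  0.7359]
side (1, 1) [-2.4575 -1.8068]
wrist 70,-45,36 [-0.4543 -1.1313]
wrist 70,45,36 [0.5456 0.3745]
wrist -70,-45,0 [-0.5427  0.5701]
wrist -70,45,0 [-1.1188 -0.3538]
wrist -70,45,36 [1.4428 0.0456]
wrist H [2.2009 1.7275]
wrist E [ 0.2006 -2.785 ]
side H [1.2257 2.1963]
side E [-0.4892  0.5827]
top H [-1.002  -2.8045]
top E [-0.0912 -2.2643]
top L [2.1053 0.811 ]
side L [1.206  2.1985]
```

```bash
cat >> h.py <<'E'
def hv(h,v,y=0):
    st=np.load("st.npy"); return np.array([st[0],st[1],0])+Rst(st[2])@np.array([h,y,v])/1e3
def whereami():
    st=np.load("st.npy"); o=env.get_obs(); p=Rst(st[2]).T@(np.array(o["ee_pos"])-[st[0],st[1],0])*1e3
    print("t",o["t"],"h,y,v",np.round(p,1),"gap",o["finger_gap"],"F",np.round(o["wrist_force"],1))
E
python3 - <<'E'
from h import *
plan(hv(-19,260),-66.3,8); whereami()
E
```

```text
at [ 0.5613 -0.0202  0.4193] azy -64.88
linear [[0.13, 0.15, 1.99], [0.13, 0.15, 1.99], [0.13, 0.15, 1.99], [0.13, 0.15, 1.99], [0.13, 0.15, 1.99], [0.13, 0.14, 1.99], [0.13, 0.14, 1.99], [0.13, 0.14, 1.99]] twist 0.0031
t 5.5 h,y,v [ -7.5  10.4 419.3] gap 0.08509196771275997 F [-0.3 -0.3  0.1]
```

Emit:
servo_tool:
  linear:
    - [0.13,0.15,2]
    - [0.13,0.15,2]
    - [0.13,0.15,2]
    - [0.13,0.15,2]
    - [0.13,0.15,2]
    - [0.13,0.15,2]
    - [0.13,0.15,2]
    - [0.13,0.15,2]
  twist: [0.01,0.01,0.005,0,0,0,0,0]
  claw: [100,100,100,100,100,100,100,100]

```text
t: 6.3
ee_pos: [0.576, -0.0271, 0.2587]
tool_rot: [[0.916, 0.401, 0.0], [0.401, -0.916, 0.001], [0.001, -0.001, -1.0]]
wrist_force: [0.3, 0.5, -0.4]
finger_gap: 0.0855
```

Run:
```python
from h import *
whereami()
p=viewer.read_camera("wrist"); x=np.load("st.npy")
P_=[S2W(x,v) for v in([70,45,36],[70,-45,36],[-70,45,36],[-70,-45,36],[-70,45,0],[-70,-45,0])]
P_+=[np.array([*hv(-19,147)])]
save("w3",p,None,1.5,P_)
```

```text
t 6.3 h,y,v [-19.8  -0.3 258.7] gap 0.08550988206130805 F [ 0.3  0.5 -0.4]
```

View pics/w3.png

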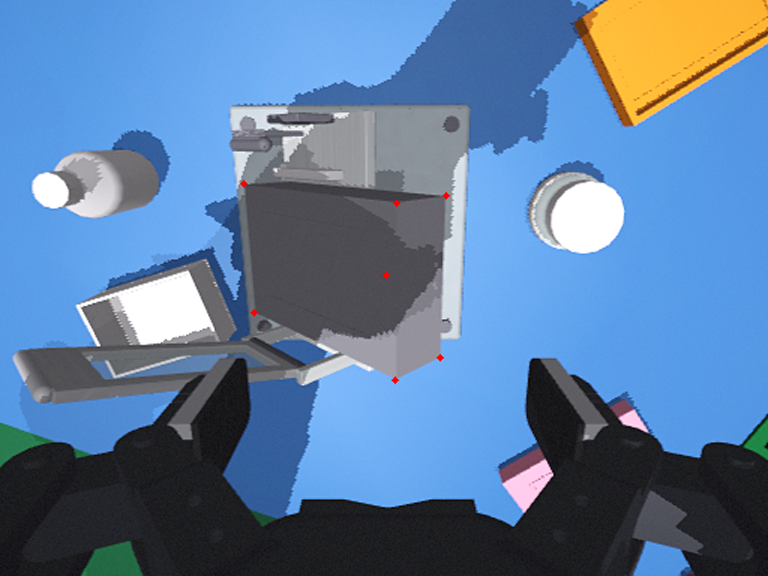

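The model corners sit on the pair within about 2 px: (244,184), (254,312), (446,196) and (440,357). This close crop also confirms the grey pair. Descending to straddle its upper end.

Emit:
servo_tool:
  linear:
    - [0,0,1.6]
    - [0,0,1.6]
    - [0,0,1.6]
    - [0,0,1.6]
    - [0,0,1.6]
    - [0,0,1.6]
    - [0,0,1.6]
    - [0,0,1.2]
  twist: [0,0,0,0,0,0,0,0]
  claw: [100,100,100,100,100,100,100,100]

```text
t: 7.15
ee_pos: [0.576, -0.0273, 0.135]
tool_rot: [[0.916, 0.401, 0.0], [0.401, -0.916, 0.001], [0.0, -0.001, -1.0]]
wrist_force: [-0.0, 0.4, 0.9]
finger_gap: 0.0857
```

Run:
```python
from h import *
whereami()
p=viewer.read_camera("side"); w=viewer.read_camera("wrist")
r,c=proj(p,hv(0,150)); r=int(r);c=int(c)
save("s",p,(r-60,r+45,c-70,c+70),4); save("w",w,None,420/384)
a=cv2.imread("pics/s.png");b=cv2.imread("pics/w.png");print(a.shape,b.shape)
cv2.imwrite("pics/c.png",cv2.resize(np.hstack([a,b]),(800,304)))
```

```text
t 7.15 h,y,v [-20.   -0.2 135. ] gap 0.08572904272815295 F [-0.   0.4  0.9]
(420, 560, 3) (420, 560, 3)
```

View pics/c.png

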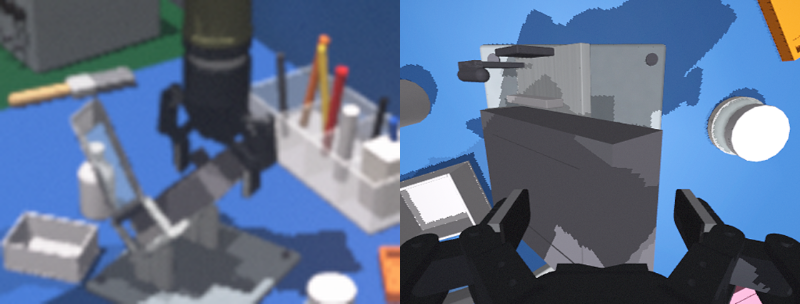

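```bash
cat >> h.py <<'E'
Pv=np.array([70.7,81.7])
def cfg(phi,d,clear,hl=0):
    f=np.radians(phi); u=np.array([-np.sin(f),np.cos(f)]); n=np.array([-np.cos(f),-np.sin(f)])
    A=Pv+140*u+30*n; vt=A[1]-d
    s=(vt-Pv[1]-6*np.sin(f))/np.cos(f); hR=Pv[0]-s*np.sin(f)+6*np.cos(f)
    gap=hR-A[0]+clear
    return A[0]-hl+gap/2, vt-13*gap/85, gap   # centre h, TCP v, gap
E
python3 - <<'E'
from h import *
prev=np.array([-20,135,85.7])
for k,phi in enumerate(np.r_[45,np.linspace(45,0,13)[1:]]):
    c=np.array(cfg(phi,22+6*(1-phi/45),2)); print(phi,np.round(c,1),"d",np.round((c-prev)[:2],1),"claw",round(c[2]/85*100)); prev=c
E
```

```text
45.0 [-12.1 126.   74.9] d [ 7.9 -9. ] claw 88
41.25 [ -9.4 134.   69.6] d [2.7 8. ] claw 82
37.5 [ -5.8 141.6  65. ] d [3.5 7.5] claw 77
33.75 [ -1.5 148.6  61. ] d [4.3 7. ] claw 72
30.0 [  3.4 155.2  57.4] d [5.  6.6] claw 68
26.25 [  9.  161.2  54.2] d [5.6 6. ] claw 64
22.5 [ 15.1 166.7  51.3] d [6.1 5.5] claw 60
18.75 [ 21.6 171.7  48.7] d [6.6 5. ] claw 57
15.0 [ 28.6 176.1  46.2] d [7.  4.4] claw 54
11.25 [ 36.  179.9  44. ] d [7.3 3.8] claw 52
7.5 [ 43.6 183.2  41.9] d [7.7 3.3] claw 49
3.75 [ 51.5 185.8  39.9] d [7.9 2.7] claw 47
0.0 [ 59.7 187.9  38. ] d [8.2 2. ] claw 45
```

Emit:
servo_tool:
  linear:
    - [0,-0.2,0.1]
    - [0,-0.2,0.1]
    - [0,-0.2,0.1]
    - [0,-0.2,0.1]
    - [0,-0.13,-0.4]
    - [0,-0.14,-0.4]
    - [0,-0.17,-0.38]
    - [0,-0.18,-0.37]
  twist: [0,0,0,0,0,0,0,0]
  claw: [98,96,94,92,89,86,83,80]
  grip_force: 20

```text
t: 8.05
ee_pos: [0.571, -0.0165, 0.1477]
tool_rot: [[0.917, 0.398, 0.002], [0.398, -0.917, -0.001], [0.001, 0.002, -1.0]]
wrist_force: [0.7, -2.1, -0.2]
finger_gap: 0.0687
```

Run:
```python
from h import *
whereami()
p=viewer.read_camera("side"); w=viewer.read_camera("wrist")
r,c=proj(p,hv(0,150)); r=int(r);c=int(c)
save("s",p,(r-60,r+45,c-70,c+70),4); save("w",w,None,420/384)
a=cv2.imread("pics/s.png");b=cv2.imread("pics/w.png")
cv2.imwrite("pics/d.png",cv2.resize(np.hstack([a,b]),(800,304)))
```

```text
t 8.05 h,y,v [ -8.    0.  147.7] gap 0.0686722021858293 F [ 0.7 -2.1 -0.2]
```

View pics/d.png

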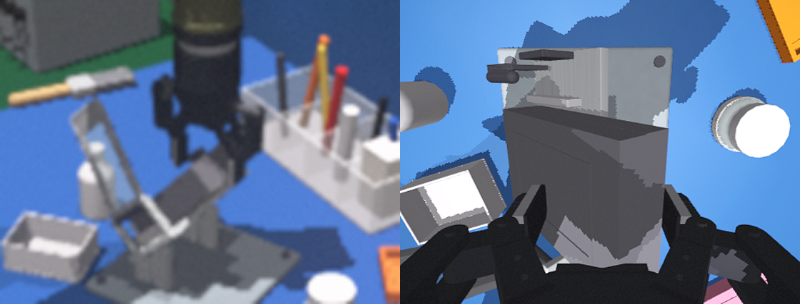

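Emit:
servo_tool:
  linear:
    - [0,-0.26,-0.28]
    - [0,-0.27,-0.28]
    - [0,-0.27,-0.26]
    - [0,-0.28,-0.25]
    - [0,-0.29,-0.23]
    - [0,-0.3,-0.22]
    - [0,-0.31,-0.2]
    - [0,-0.32,-0.18]
  twist: [0,0,0,0,0,0,0,0]
  claw: [78,76,74,72,70,67,64,61]

```text
t: 8.95
ee_pos: [0.5605, 0.0068, 0.1656]
tool_rot: [[0.916, 0.4, -0.001], [0.4, -0.916, 0.001], [-0.001, -0.001, -1.0]]
wrist_force: [1.7, -2.1, 0.9]
finger_gap: 0.0522
```

```bash
python3 -c "
from h import *
whereami()
print(env.get_obs()['tool_rot'])"
```

```text
t 8.95 h,y,v [ 17.5   0.3 165.6] gap 0.052247706509098005 F [ 1.7 -2.1  0.9]
[[ 9.16479998e-01  4.00078521e-01 -1.26098506e-03]
 [ 4.00079827e-01 -9.16479702e-01  1.04316151e-03]
 [-7.38320695e-04 -1.46053134e-03 -9.99998661e-01]]
```

Emit:
servo_tool:
  linear:
    - [0,-0.3,-0.26]
    - [0,-0.31,-0.25]
    - [0,-0.32,-0.24]
    - [0,-0.32,-0.22]
    - [0,-0.33,-0.21]
    - [0,-0.34,-0.2]
    - [0,-0.34,-0.19]
    - [0,-0.34,-0.18]
  twist: [0,0,0,0,0,0,0,0]
  claw: [60,58,57,56,55,53,52,50]

```text
t: 9.75
ee_pos: [0.5506, 0.0299, 0.1834]
tool_rot: [[0.917, 0.399, -0.0], [0.399, -0.917, 0.0], [0.0, -0.0, -1.0]]
wrist_force: [-0.5, -0.4, -0.3]
finger_gap: 0.0426
```

Run:
```python
from h import *
whereami()
p=viewer.read_camera("side"); w=viewer.read_camera("wrist")
r,c=proj(p,hv(0,150)); r=int(r);c=int(c)
save("s",p,(r-60,r+45,c-70,c+70),4); save("w",w,None,420/384)
a=cv2.imread("pics/s.png");b=cv2.imread("pics/w.png")
cv2.imwrite("pics/e.png",cv2.resize(np.hstack([a,b]),(800,304)))
```

```text
t 9.75 h,y,v [ 42.6   0.  183.4] gap 0.04260847560719601 F [-0.5 -0.4 -0.3]
```

View pics/e.png

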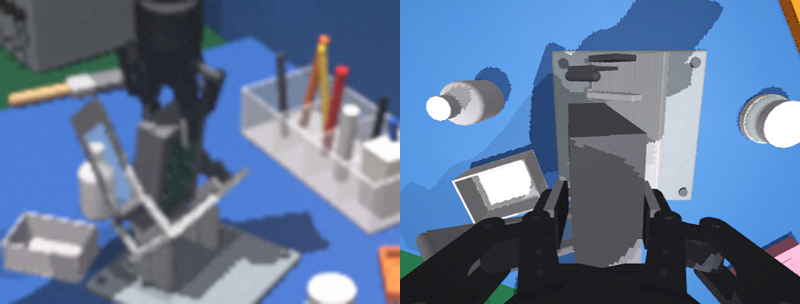

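Emit:
servo_tool:
  linear:
    - [0,-0.38,-0.14]
    - [0,-0.39,-0.13]
    - [0,-0.4,-0.1]
    - [0,-0.4,-0.08]
    - [0,0,0]
    - [0,0,0]
    - [0,0,0]
    - [0,0,0]
  twist: [0,0,0,0,0,0,0,0]
  claw: [49,48,46,45,40,30,20,20]
  grip_force: 60

```text
t: 10.65
ee_pos: [0.5443, 0.0447, 0.188]
tool_rot: [[0.917, 0.4, -0.0], [0.4, -0.917, 0.002], [0.0, -0.002, -1.0]]
wrist_force: [-1.1, 2.8, 5.8]
finger_gap: 0.0351
```

Emit:
servo_tool:
  linear:
    - [0,0,0]
    - [0,0,0]
    - [0,0,-0.5]
    - [0,0,-1]
    - [0,0,-2]
    - [0,0,-2]
    - [0,0,-2]
    - [0,0,-2]
  twist: [0,0,0,0,0,0,0,0]
  claw: [20,20,20,20,20,20,20,20]

```text
t: 11.45
ee_pos: [0.5443, 0.0433, 0.2839]
tool_rot: [[0.917, 0.399, -0.0], [0.399, -0.917, -0.001], [-0.0, 0.001, -1.0]]
wrist_force: [0.5, -0.9, -1.5]
finger_gap: 0.0351
```

Run:
```python
from h import *
whereami()
p=viewer.read_camera("side"); w=viewer.read_camera("wrist")
r,c=proj(p,hv(0,150)); r=int(r);c=int(c)
save("s",p,(r-90,r+45,c-90,c+90),420/135); save("w",w,None,420/384)
a=cv2.imread("pics/s.png");b=cv2.imread("pics/w.png")
cv2.imwrite("pics/f.png",cv2.resize(np.hstack([a,b]),(800,304)))
print(env.get_obs()["joints"])
```

```text
t 11.45 h,y,v [ 57.5   0.4 283.9] gap 0.03512713783273371 F [ 0.5 -0.9 -1.5]
[-26.85420999  32.16752069  29.09846888 100.71330084 -19.23065163
  51.75065372 -56.03509556]
```

View pics/f.png

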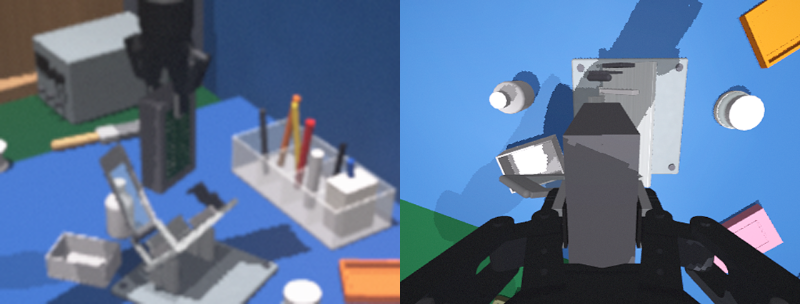

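The picture shows the pair upright and closed in the jaws at (165,140), clear of the stand. Next I raise it a little and twist it half a turn.

Emit:
servo_tool:
  linear:
    - [0,0,-1.5]
    - [0,0,-1.5]
    - [0,0,-1.5]
    - [0,0,-1.5]
    - [0,0,0]
    - [0,0,0]
    - [0,0,0]
    - [0,0,0]
  twist: [0,-0.05,-0.1,-0.14,-0.14,-0.14,-0.14,-0.14]
  claw: [20,20,20,20,20,20,20,20]

```text
t: 12.35
ee_pos: [0.5438, 0.0436, 0.3416]
tool_rot: [[0.3, 0.954, -0.002], [0.954, -0.3, -0.0], [-0.001, -0.002, -1.0]]
wrist_force: [-0.5, -0.4, -2.5]
finger_gap: 0.0353
```

Emit:
servo_tool:
  linear:
    - [0,0,0]
    - [0,0,0]
    - [0,0,0]
    - [0,0,0]
    - [0,0,0]
    - [0,0,0]
    - [0,0,0]
    - [0,0,0]
  twist: [-0.14,-0.14,-0.14,-0.14,-0.14,-0.14,-0.14,-0.14]
  claw: [20,20,20,20,20,20,20,20]

```text
t: 13.15
ee_pos: [0.5438, 0.0435, 0.3415]
tool_rot: [[-0.728, 0.686, -0.002], [0.686, 0.728, -0.0], [0.001, -0.002, -1.0]]
wrist_force: [0.2, -0.2, -2.5]
finger_gap: 0.035
```

Emit:
servo_tool:
  linear:
    - [0,0,0]
    - [0,0,0]
    - [0,0,0]
    - [0,0,0]
    - [0,0,0]
    - [0,0,0]
    - [0,0,0]
    - [0,0,0]
  twist: [-0.14,-0.14,-0.14,-0.14,-0.14,-0.14,-0.1,-0.03]
  claw: [20,20,20,20,20,20,20,20]

```text
t: 13.95
ee_pos: [0.5439, 0.0433, 0.3415]
tool_rot: [[-0.978, -0.209, -0.002], [-0.209, 0.978, -0.0], [0.002, 0.0, -1.0]]
wrist_force: [0.2, -0.4, -1.7]
finger_gap: 0.0351
```

Run:
```python
from h import *
whereami()
plan(hv(58.7,215),113.73,8)
print(env.get_obs()["joints"])
```

```text
t 13.95 h,y,v [ 57.7   0.8 341.5] gap 0.035061333385435565 F [ 0.2 -0.4 -1.7]
at [0.5439 0.0433 0.3415] azy 102.05
linear [[-0.01, 0.01, 1.58], [-0.01, 0.01, 1.58], [-0.01, 0.01, 1.58], [-0.01, 0.01, 1.58], [-0.01, 0.01, 1.58], [-0.01, 0.01, 1.58], [-0.01, 0.01, 1.58], [-0.01, 0.01, 1.58]] twist -0.0255
[  0.75051856  26.76911664 -16.12125498  94.23726227   8.253732
  60.29275921  84.20428349]
```

Emit:
servo_tool:
  linear:
    - [0,0,1.0]
    - [0,0,1.8]
    - [0,0,1.8]
    - [0,0,1.8]
    - [0,0,1.8]
    - [0,0,1.8]
    - [0,0,1.8]
    - [0,0,1.5]
  twist: [-0.03,-0.03,-0.03,-0.03,-0.03,-0.03,-0.024,0]
  claw: [20,20,20,20,20,20,20,20]

```text
t: 14.75
ee_pos: [0.5439, 0.0437, 0.2079]
tool_rot: [[-0.916, -0.401, -0.001], [-0.401, 0.916, -0.0], [0.001, 0.001, -1.0]]
wrist_force: [0.3, 0.2, -2.3]
finger_gap: 0.035
```

Run:
```python
from h import *
whereami()
plan(hv(58,188.5),113.73,8)
w=viewer.read_camera("wrist"); s=viewer.read_camera("side")
r,c=proj(s,hv(0,150)); r=int(r);c=int(c)
save("s",s,(r-90,r+45,c-90,c+90),420/135); save("w",w,None,420/384)
cv2.imwrite("pics/g.png",cv2.resize(np.hstack([cv2.imread("pics/s.png"),cv2.imread("pics/w.png")]),(800,304)))
```

```text
t 14.75 h,y,v [ 58.    0.6 207.9] gap 0.035008410848470124 F [ 0.3  0.2 -2.3]
at [0.5439 0.0437 0.2079] azy 113.66
linear [[-0.01, -0.0, 0.24], [-0.01, -0.0, 0.24], [-0.01, -0.0, 0.24], [-0.01, -0.0, 0.24], [-0.01, -0.0, 0.24], [-0.01, -0.0, 0.24], [-0.01, -0.0, 0.24], [-0.01, -0.0, 0.24]] twist -0.0002
```

View pics/g.png

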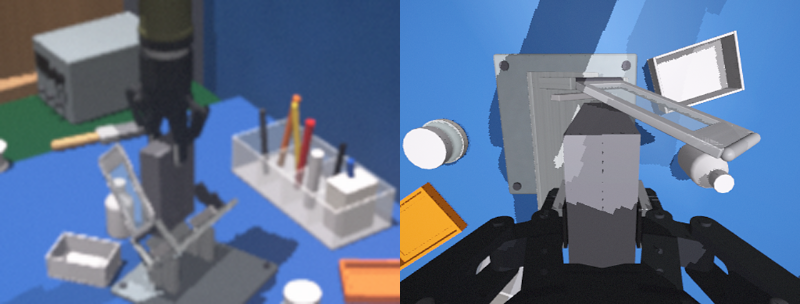

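Emit:
servo_tool:
  linear:
    - [0,0,0.3]
    - [0,0,0.4]
    - [0,0,0.3]
    - [0,0,0.3]
    - [0,0,0.2]
    - [0,0,0.2]
    - [0,0,0.1]
    - [0,0,0]
  twist: [0,0,0,0,0,0,0,0]
  claw: [20,20,20,20,20,20,20,20]

```text
t: 15.65
ee_pos: [0.5444, 0.0439, 0.1917]
tool_rot: [[-0.916, -0.402, -0.0], [-0.402, 0.916, 0.0], [0.0, 0.0, -1.0]]
wrist_force: [-0.4, -0.1, -3.3]
finger_gap: 0.0351
```

Run:
```python
from h import *
whereami()
```

```text
t 15.65 h,y,v [ 58.    0.  191.7] gap 0.03511682579595342 F [-0.4 -0.1 -3.3]
```

Emit:
servo_tool:
  linear:
    - [0,0,0.05]
    - [0,0,0.05]
    - [0,0,0.05]
    - [0,0,0.05]
    - [0,0,0]
    - [0,0,0]
    - [0,0,0]
    - [0,0,0]
  twist: [0,0,0,0,0,0,0,0]
  claw: [20,20,20,20,20,20,20,20]

```text
t: 16.45
ee_pos: [0.5445, 0.0439, 0.1898]
tool_rot: [[-0.916, -0.402, 0.0], [-0.402, 0.916, 0.0], [-0.0, 0.0, -1.0]]
wrist_force: [-0.1, -0.1, -2.1]
finger_gap: 0.0353
```

Emit:
servo_tool:
  linear:
    - [0,0,0.05]
    - [0,0,0.05]
    - [0,0,0.05]
    - [0,0,0.05]
    - [0,0,0.05]
    - [0,0,0]
    - [0,0,0]
    - [0,0,0]
  twist: [0,0,0,0,0,0,0,0]
  claw: [20,20,20,20,20,20,20,20]

```text
t: 17.25
ee_pos: [0.5449, 0.044, 0.1894]
tool_rot: [[-0.916, -0.401, 0.002], [-0.401, 0.916, -0.0], [-0.002, -0.001, -1.0]]
wrist_force: [-4.3, -1.3, 16.4]
finger_gap: 0.035
```

Emit:
servo_tool:
  linear:
    - [0,0,-0.15]
    - [0,0,0]
    - [0,0,0]
    - [0,-0.2,0.05]
    - [0,-0.4,0.1]
    - [0,-0.4,0.12]
    - [0,-0.4,0.14]
    - [0,-0.39,0.16]
  twist: [0,0,0,0,0,0,0,0]
  claw: [20,44,45,46,47,48,50,52]
  grip_force: 20

```text
t: 18.05
ee_pos: [0.5519, 0.0269, 0.1828]
tool_rot: [[-0.916, -0.401, -0.0], [-0.401, 0.916, -0.0], [0.0, -0.0, -1.0]]
wrist_force: [-0.1, -0.4, -0.6]
finger_gap: 0.0444
```

Run:
```python
from h import *
whereami()
for f in (10,7.5,5): print(f,np.round(cfg(f,22+6*(1-f/45),2),1))
```

```text
t 18.05 h,y,v [3.940e+01 1.000e-01 1.828e+02] gap 0.04437737961949604 F [-0.1 -0.4 -0.6]
10 [ 38.5 181.1  43.3]
7.5 [ 43.6 183.2  41.9]
5 [ 48.9 185.   40.5]
```

Emit:
servo_tool:
  linear:
    - [0,-0.4,0.21]
    - [0,-0.4,0.23]
    - [0,-0.39,0.24]
    - [0,-0.38,0.26]
    - [0,-0.38,0.28]
    - [0,-0.37,0.29]
    - [0,-0.36,0.31]
    - [0,-0.36,0.32]
  twist: [0,0,0,0,0,0,0,0]
  claw: [53,55,56,58,60,62,64,66]

```text
t: 18.85
ee_pos: [0.564, -0.0006, 0.1614]
tool_rot: [[-0.916, -0.402, 0.0], [-0.402, 0.916, 0.0], [-0.0, 0.0, -1.0]]
wrist_force: [0.4, -0.6, 2.1]
finger_gap: 0.0563
```

```bash
python3 -c "
from h import *
whereami()"
```

```text
t 18.85 h,y,v [  9.3   0.  161.4] gap 0.05633129085600522 F [ 0.4 -0.6  2.1]
```

Emit:
servo_tool:
  linear:
    - [0,-0.28,0.32]
    - [0,-0.26,0.33]
    - [0,-0.25,0.33]
    - [0,-0.24,0.34]
    - [0,-0.23,0.34]
    - [0,-0.21,0.35]
    - [0,-0.2,0.36]
    - [0,-0.2,0.37]
  twist: [0,0,0,0,0,0,0,0]
  claw: [68,70,72,74,77,79,82,84]

```text
t: 19.65
ee_pos: [0.5719, -0.0182, 0.1342]
tool_rot: [[-0.916, -0.401, 0.001], [-0.401, 0.916, -0.001], [-0.001, -0.001, -1.0]]
wrist_force: [1.4, -3.1, 2.7]
finger_gap: 0.0717
```

```bash
python3 -c "
from h import *
whereami()"
```

```text
t 19.65 h,y,v [-9.900e+00 -1.000e-01  1.342e+02] gap 0.07167447988954677 F [ 1.4 -3.1  2.7]
```

Emit:
servo_tool:
  linear:
    - [0,-0.15,0.1]
    - [0,-0.15,0.1]
    - [0,-0.15,0]
    - [0,-0.15,0]
    - [0,-0.15,0]
    - [0,-0.15,0]
    - [0,-0.15,-0.1]
    - [0,-0.1,-0.1]
  twist: [0,0,0,0,0,0,0,0]
  claw: [88,91,94,97,100,100,100,100]

```text
t: 20.45
ee_pos: [0.5761, -0.0281, 0.1344]
tool_rot: [[-0.916, -0.401, 0.0], [-0.401, 0.916, 0.0], [-0.0, 0.0, -1.0]]
wrist_force: [-0.6, 0.1, -0.4]
finger_gap: 0.0856
```

Run:
```python
from h import *
whereami()
for n in("side","wrist"):
    p=viewer.read_camera(n)
    for l in("carrier","cover"):
        print(n,l,[(np.round(d["centre"],1).tolist(),round(d["confidence"],2)) for d in viewer.pinpoint(l,p)][:3])
    st=np.load("st.npy"); print([np.round(proj(p,S2W(st,v)),1).tolist() for v in([0,0,36],[0,0,18])])
    save("pl_"+n,p,None,1.5)
```

```text
t 20.45 h,y,v [-2.070e+01  1.000e-01  1.344e+02] gap 0.08559454804804839 F [-0.6  0.1 -0.4]
side carrier [([213.8, 339.7], 0.82), ([179.7, 251.1], 0.52)]
side cover [([276.4, 268.5], 0.87), ([185.2, 253.4], 0.53)]
[[178.4, 250.2], [182.7, 253.4]]
wrist carrier [([241.3, 352.0], 0.89)]
wrist cover []
[[245.4, 351.6], [234.5, 321.0]]
```

Emit:
servo_tool:
  linear:
    - [0,0,-0.8]
    - [0,0,-1.5]
    - [0,0,-2]
    - [0,0,-2]
    - [0,0,-2]
    - [0,0,-2]
    - [0,0,-2]
    - [0,0,-2]
  twist: [0,0,0,0,0,0,0,0]
  claw: [100,100,100,100,90,60,30,0]

```text
t: 21.55
ee_pos: [0.5758, -0.0279, 0.2787]
tool_rot: [[-0.916, -0.402, 0.0], [-0.402, 0.916, 0.0], [-0.0, -0.0, -1.0]]
wrist_force: [-0.3, 0.1, -0.3]
finger_gap: 0.0338
```

Run:
```python
from h import *
whereami(); x=np.load("st.npy")
P_=[S2W(x,v) for v in([70,45,36],[70,-45,36],[-70,45,36],[-70,-45,36],[-70,45,0],[-70,-45,0])]
w=viewer.read_camera("wrist"); s=viewer.read_camera("side")
r,c=proj(s,hv(0,150)); r=int(r);c=int(c)
save("s",s,(r-60,r+45,c-70,c+70),4); save("w",w,None,420/384,P_)
cv2.imwrite("pics/i.png",cv2.resize(np.hstack([cv2.imread("pics/s.png"),cv2.imread("pics/w.png")]),(800,304)))
for n,p in(("w",w),("s",s)):
    for l in("holddown_edge","carrier"): print(n,l,[np.round(d["centre"],1).tolist() for d in viewer.pinpoint(l,p)][:2], np.round(proj(p,S2W(x,edge(x[3]) if l[0]=="h" else [0,0,36])),1))
```

```text
t 21.55 h,y,v [-2.040e+01  2.000e-01  2.787e+02] gap 0.0338331555068745 F [-0.3  0.1 -0.3]
w holddown_edge [[140.5, 478.0], [161.9, 147.1]] [145.4 478.6]
w carrier [[173.0, 305.6]] [174.7 307.3]
s holddown_edge [[158.9, 218.0]] [157.7 216.4]
s carrier [[214.5, 339.3], [179.2, 251.1]] [178.4 250.2]
```

View pics/i.png

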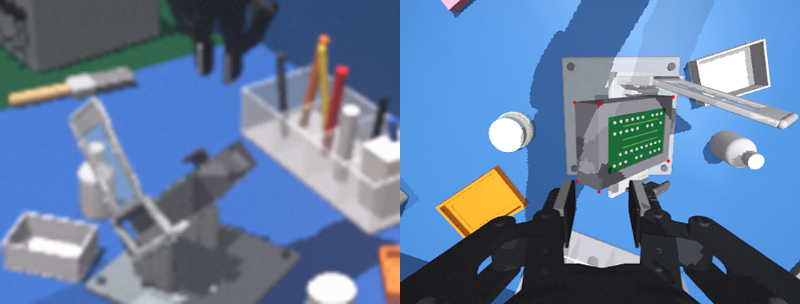

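The picture shows the carrier (green underside) on top at about (640,135). The pair corners are on the model, and the hold-down is still open at about 1.35 rad. Now I plan the closing arc with the closed fingertips.

```bash
cat >> h.py <<'E'
def tipfor(a,r=105,x0=40,hy=11,hh=15):
    X=np.array([x0,66-r*np.cos(a)+3*np.sin(a),42+r*np.sin(a)+3*np.cos(a)])
    w=RS@X; return np.array([w[0]+hh,w[1]+hy,w[2]+110])  # h,y,v of TCP
E
python3 - <<'E'
from h import *
s=tipfor(1.4)+[0,25,0]; print(s)
w=lambda p:hv(p[0],p[2],p[1])
plan(w([s[0],s[1],270]),113.73,8)
pr=tipfor(1.4)
for a in np.linspace(1.4,0,33)[1:]:
    c=tipfor(a); print(round(a,3),np.round(c,1),"rows xyz",np.round([(c-pr)[1]/10,(c-pr)[0]/10,-(c-pr)[2]/10],2)); pr=c
E
```

```text
[146.50922041  87.10979919 184.94067791]
at [ 0.5752 -0.0281  0.2764] azy 113.68
linear [[1.08, 2.08, 0.08], [1.08, 2.08, 0.08], [1.08, 2.08, 0.08], [1.08, 2.08, 0.08], [1.08, 2.08, 0.08], [1.08, 2.08, 0.08], [1.08, 2.08, 0.08], [1.08, 2.08, 0.08]] twist -0.0001
1.356 [146.   57.6 184.4] rows xyz [-0.45 -0.05  0.05]
1.312 [145.3  53.1 183.7] rows xyz [-0.45 -0.07  0.07]
1.269 [144.5  48.6 182.9] rows xyz [-0.45 -0.08  0.08]
1.225 [143.6  44.2 182. ] rows xyz [-0.44 -0.09  0.09]
1.181 [142.5  39.9 180.9] rows xyz [-0.43 -0.11  0.11]
1.138 [141.3  35.6 179.7] rows xyz [-0.43 -0.12  0.12]
1.094 [139.9  31.5 178.3] rows xyz [-0.42 -0.13  0.13]
1.05 [138.4  27.4 176.9] rows xyz [-0.41 -0.15  0.15]
1.006 [136.8  23.4 175.3] rows xyz [-0.4  -0.16  0.16]
0.962 [135.1  19.5 173.6] rows xyz [-0.39 -0.17  0.17]
0.919 [133.3  15.7 171.7] rows xyz [-0.38 -0.18  0.18]
0.875 [131.3  12.  169.8] rows xyz [-0.37 -0.2   0.2 ]
0.831 [129.3   8.5 167.7] rows xyz [-0.35 -0.21  0.21]
0.788 [127.1   5.  165.5] rows xyz [-0.34 -0.22  0.22]
0.744 [124.8   1.8 163.2] rows xyz [-0.33 -0.23  0.23]
0.7 [122.4  -
[... 216 characters left out ...]
  -12.4 150.5] rows xyz [-0.25 -0.27  0.27]
0.481 [109.2 -14.7 147.7] rows xyz [-0.23 -0.28  0.28]
0.438 [106.4 -16.8 144.8] rows xyz [-0.22 -0.29  0.29]
0.394 [103.4 -18.8 141.9] rows xyz [-0.2  -0.29  0.29]
0.35 [100.4 -20.6 138.9] rows xyz [-0.18 -0.3   0.3 ]
0.306 [ 97.4 -22.2 135.8] rows xyz [-0.16 -0.3   0.3 ]
0.262 [ 94.3 -23.6 132.7] rows xyz [-0.14 -0.31  0.31]
0.219 [ 91.2 -24.8 129.6] rows xyz [-0.12 -0.31  0.31]
0.175 [ 88.  -25.9 126.4] rows xyz [-0.1  -0.32  0.32]
0.131 [ 84.8 -26.7 123.2] rows xyz [-0.08 -0.32  0.32]
0.087 [ 81.6 -27.3 120. ] rows xyz [-0.06 -0.32  0.32]
0.044 [ 78.3 -27.8 116.8] rows xyz [-0.04 -0.32  0.32]
0.0 [ 75.1 -28.  113.5] rows xyz [-0.02 -0.32  0.32]
```

Emit:
servo_tool:
  linear:
    - [1.1,2.1,0]
    - [1.1,2.1,0]
    - [1.1,2.1,0]
    - [1.1,2.1,0]
    - [1.1,2.1,0]
    - [1.1,2.1,0]
    - [1.1,2.1,0.4]
    - [1.1,2.0,0.4]
  twist: [0,0,0,0,0,0,0,0]
  claw: [0,0,0,0,0,0,0,0]

```text
t: 22.65
ee_pos: [0.427, 0.0901, 0.2685]
tool_rot: [[-0.916, -0.402, -0.002], [-0.402, 0.916, -0.0], [0.002, 0.0, -1.0]]
wrist_force: [0.9, 0.3, -0.3]
finger_gap: 0.0001
```

Emit:
servo_tool:
  linear:
    - [0,0,1.2]
    - [0,0,1.2]
    - [0,0,1.2]
    - [0,0,1.2]
    - [0,0,1.2]
    - [0,0,1.2]
    - [0,0,1.0]
    - [0,0,0]
  twist: [0,0,0,0,0,0,0,0]
  claw: [0,0,0,0,0,0,0,0]

```text
t: 23.45
ee_pos: [0.4272, 0.0893, 0.1859]
tool_rot: [[-0.916, -0.402, -0.003], [-0.402, 0.916, -0.001], [0.004, 0.001, -1.0]]
wrist_force: [-0.2, -1.4, -0.2]
finger_gap: 0.0001
```

Run:
```python
from h import *
whereami()
```

```text
t 23.45 h,y,v [146.7  89.1 185.9] gap 9.934514970534163e-05 F [-0.2 -1.4 -0.2]
```

Emit:
servo_tool:
  linear:
    - [-0.5,0,0]
    - [-0.45,0,0]
    - [-0.45,0,0]
    - [-0.45,0,0]
    - [-0.45,0,0]
    - [-0.45,-0.05,0.1]
    - [-0.45,-0.07,0.1]
    - [-0.45,-0.08,0.1]
  twist: [0,0,0,0,0,0,0,0]
  claw: [0,0,0,0,0,0,0,0]

```text
t: 24.25
ee_pos: [0.4629, 0.1025, 0.1842]
tool_rot: [[-0.916, -0.401, -0.0], [-0.401, 0.916, 0.0], [0.0, 0.0, -1.0]]
wrist_force: [-0.4, -0.4, 0.2]
finger_gap: 0.0003
```

Emit:
servo_tool:
  linear:
    - [-0.45,-0.08,0.08]
    - [-0.44,-0.09,0.09]
    - [-0.43,-0.11,0.11]
    - [-0.43,-0.12,0.12]
    - [-0.42,-0.13,0.13]
    - [-0.41,-0.15,0.15]
    - [-0.4,-0.16,0.16]
    - [-0.39,-0.17,0.17]
  twist: [0,0,0,0,0,0,0,0]
  claw: [0,0,0,0,0,0,0,0]

```text
t: 25.05
ee_pos: [0.4979, 0.1068, 0.1741]
tool_rot: [[-0.916, -0.402, 0.0], [-0.402, 0.916, 0.0], [-0.0, 0.0, -1.0]]
wrist_force: [0.7, -0.4, 0.5]
finger_gap: -0.0
```

Run:
```python
from h import *
whereami(); x=np.load("st.npy")
s=viewer.read_camera("side"); t=viewer.read_camera("top")
def edg(a): return [35,66-119*np.cos(a)+3*np.sin(a),42+119*np.sin(a)+3*np.cos(a)]
for p in(s,t):
    d=[q["centre"] for q in viewer.pinpoint("holddown_edge",p)]
    print(np.round(d,1).tolist(),[(a,np.round(proj(p,S2W(x,edg(a))),1).tolist()) for a in(1.35,1.1,.96,.8)])
```

```text
t 25.05 h,y,v [134.3  17.3 174.1] gap -3.039997264645302e-05 F [ 0.7 -0.4  0.5]
[[155.9, 224.1], [185.7, 238.8]] [(1.35, [158.4, 215.3]), (1.1, [157.2, 222.2]), (0.96, [157.4, 226.2]), (0.8, [158.3, 230.9])]
[] [(1.35, [220.9, 232.2]), (1.1, [212.4, 231.0]), (0.96, [207.8, 231.1]), (0.8, [202.9, 231.9])]
```

Emit:
servo_tool:
  linear:
    - [-0.38,-0.18,0.19]
    - [-0.37,-0.2,0.2]
    - [-0.35,-0.21,0.22]
    - [-0.34,-0.22,0.22]
    - [-0.33,-0.23,0.24]
    - [-0.31,-0.24,0.24]
    - [-0.3,-0.25,0.25]
    - [-0.28,-0.26,0.26]
  twist: [0,0,0,0,0,0,0,0]
  claw: [0,0,0,0,0,0,0,0]

```text
t: 26.05
ee_pos: [0.5294, 0.101, 0.1557]
tool_rot: [[-0.916, -0.402, 0.0], [-0.402, 0.916, 0.0], [-0.0, 0.0, -1.0]]
wrist_force: [0.9, 1.4, 0.5]
finger_gap: -0.0001
```

Emit:
servo_tool:
  linear:
    - [-0.27,-0.26,0.26]
    - [-0.25,-0.27,0.27]
    - [-0.23,-0.28,0.28]
    - [-0.22,-0.29,0.29]
    - [-0.2,-0.29,0.29]
    - [-0.18,-0.3,0.3]
    - [-0.16,-0.3,0.3]
    - [-0.14,-0.31,0.31]
  twist: [0,0,0,0,0,0,0,0]
  claw: [0,0,0,0,0,0,0,0]

```text
t: 26.85
ee_pos: [0.5536, 0.0864, 0.1327]
tool_rot: [[-0.916, -0.402, 0.0], [-0.402, 0.916, 0.0], [-0.0, 0.0, -1.0]]
wrist_force: [0.5, -0.5, 0.7]
finger_gap: -0.0001
```

Run:
```python
from h import *
whereami(); x=np.load("st.npy")
s=viewer.read_camera("side"); t=viewer.read_camera("wrist")
def edg(a): return [35,66-119*np.cos(a)+3*np.sin(a),42+119*np.sin(a)+3*np.cos(a)]
for p in(s,t):
    d=[q["centre"] for q in viewer.pinpoint("holddown_edge",p)]
    print(np.round(d,1).tolist(),[(a,np.round(proj(p,S2W(x,edg(a))),1).tolist()) for a in(.6,.4,.3,.2,0)])
```

```text
t 26.85 h,y,v [ 93.2 -25.5 132.7] gap -0.0001071220210304943 F [ 0.5 -0.5  0.7]
[[166.2, 245.4], [304.8, 348.0]] [(0.6, [160.6, 236.6]), (0.4, [163.9, 242.1]), (0.3, [165.9, 244.7]), (0.2, [168.2, 247.1]), (0, [173.2, 251.6])]
[[190.9, 368.1]] [(0.6, [292.1, 286.6]), (0.4, [295.4, 251.7]), (0.3, [293.3, 236.1]), (0.2, [289.2, 221.7]), (0, [276.4, 195.9])]
```

Emit:
servo_tool:
  linear:
    - [-0.1,-0.31,0.31]
    - [-0.1,-0.32,0.32]
    - [-0.06,-0.32,0.32]
    - [-0.04,-0.32,0.32]
    - [0,-0.32,0.32]
    - [0,-0.3,0.3]
    - [0,0,0]
    - [0,0,0]
  twist: [0,0,0,0,0,0,0,0]
  claw: [0,0,0,0,0,0,0,0]

```text
t: 27.85
ee_pos: [0.5638, 0.0716, 0.1147]
tool_rot: [[-0.916, -0.402, 0.001], [-0.402, 0.916, 0.002], [-0.001, 0.001, -1.0]]
wrist_force: [-2.0, 2.1, 6.6]
finger_gap: -0.0003
```

Run:
```python
from h import *
whereami(); x=np.load("st.npy")
s=viewer.read_camera("side")
def edg(a): return [35,66-119*np.cos(a)+3*np.sin(a),42+119*np.sin(a)+3*np.cos(a)]
d=[q["centre"] for q in viewer.pinpoint("holddown_edge",s)]
print(np.round(d,1).tolist(),[(a,np.round(proj(s,S2W(x,edg(a))),1).tolist()) for a in(.2,.1,.05,0)])
```

```text
t 27.85 h,y,v [ 75.5 -28.8 114.7] gap -0.0003355788987159885 F [-2.   2.1  6.6]
[[171.2, 249.1]] [(0.2, [168.2, 247.1]), (0.1, [170.6, 249.4]), (0.05, [171.9, 250.5]), (0, [173.2, 251.6])]
```

Emit:
servo_tool:
  linear:
    - [0,-0.12,0.12]
    - [0,-0.12,0.12]
    - [0,-0.12,0.12]
    - [0,-0.12,0.12]
    - [0,-0.1,0.1]
    - [0,0,0]
    - [0,0,0]
    - [0,0,0]
  twist: [0,0,0,0,0,0,0,0]
  claw: [0,0,0,0,0,0,0,0]

```text
t: 28.75
ee_pos: [0.5659, 0.0665, 0.1092]
tool_rot: [[-0.916, -0.402, 0.0], [-0.402, 0.916, 0.002], [-0.001, 0.001, -1.0]]
wrist_force: [-3.2, 1.9, 11.1]
finger_gap: -0.0002
```

Run:
```python
from h import *
whereami(); x=np.load("st.npy")
s=viewer.read_camera("side")
print([np.round(q["centre"],1).tolist() for q in viewer.pinpoint("holddown_edge",s)])
```

```text
t 28.75 h,y,v [ 70.  -28.7 109.2] gap -0.0001621125095689436 F [-3.2  1.9 11.1]
[[171.5, 251.7]]
```

Emit:
servo_tool:
  linear:
    - [0,-0.1,0.1]
    - [0,-0.1,0.1]
    - [0,-0.1,0.1]
    - [0,0,0]
    - [0,0,0]
    - [0,0,0]
    - [0,0,0]
    - [0,0,0]
  twist: [0,0,0,0,0,0,0,0]
  claw: [0,0,0,0,0,0,0,0]

```text
t: 29.65
ee_pos: [0.5663, 0.066, 0.1083]
tool_rot: [[-0.915, -0.404, 0.0], [-0.404, 0.915, 0.004], [-0.002, 0.003, -1.0]]
wrist_force: [-10.0, 5.9, 30.0]
finger_gap: -0.0001
```

Run:
```python
from h import *
whereami()
```

```text
t 29.65 h,y,v [ 69.4 -28.9 108.3] gap -0.00010652947838416279 F [-10.    5.9  30. ]
```

Emit:
servo_tool:
  linear:
    - [0,0.2,-0.3]
    - [0,0.2,-0.4]
    - [0,0.3,-1]
    - [0,0,-2]
    - [0,0,-2.5]
    - [0,0,-3]
    - [0,0,-3]
    - [0,0,-3]
  twist: [0,0,0,0,0,0,0,0]
  claw: [0,0,0,0,0,0,0,0]

```text
t: 30.45
ee_pos: [0.5643, 0.0681, 0.2585]
tool_rot: [[-0.916, -0.401, -0.001], [-0.401, 0.916, -0.001], [0.001, -0.0, -1.0]]
wrist_force: [1.1, -0.1, 0.0]
finger_gap: 0.0001
```

Run:
```python
from h import *
whereami(); x=np.load("st.npy")
def edg(a): return [35,66-119*np.cos(a)+3*np.sin(a),42+119*np.sin(a)+3*np.cos(a)]
w=viewer.read_camera("wrist"); s=viewer.read_camera("side"); t=viewer.read_camera("top")
for p in(w,s,t):
    for l,v in(("holddown_edge",edg(0)),("carrier",[0,0,36])): print(l,[np.round(d["centre"],1).tolist() for d in viewer.pinpoint(l,p)][:2], np.round(proj(p,S2W(x,v)),1),np.round(proj(p,S2W(x,edg(.1))),1))
P_=[S2W(x,v) for v in([66,-59,45],[4,-59,45],[-70,45,36],[-70,-45,36],[-70,45,0],[-70,-45,0])]
r,c=proj(s,hv(0,150)); r=int(r);c=int(c)
save("s",s,(r-60,r+45,c-70,c+70),4); save("w",w,None,420/384,P_)
cv2.imwrite("pics/j.png",cv2.resize(np.hstack([cv2.imread("pics/s.png"),cv2.imread("pics/w.png")]),(800,304)))
```

```text
t 30.45 h,y,v [ 72.2 -27.9 258.5] gap 0.00011394791727605853 F [ 1.1 -0.1  0. ]
holddown_edge [[200.4, 242.1]] [200.7 242.2] [202.7 250.7]
carrier [[145.8, 203.7], [245.0, 35.0]] [148.8 203.6] [202.7 250.7]
holddown_edge [[172.9, 251.3]] [173.2 251.6] [170.6 249.4]
carrier [[213.0, 340.7], [185.1, 238.8]] [178.4 250.2] [170.6 249.4]
holddown_edge [] [188.3 244.8] [189.1 242.6]
carrier [[137.0, 306.2], [198.6, 260.8]] [198.2 258.9] [189.1 242.6]
```

View pics/j.png

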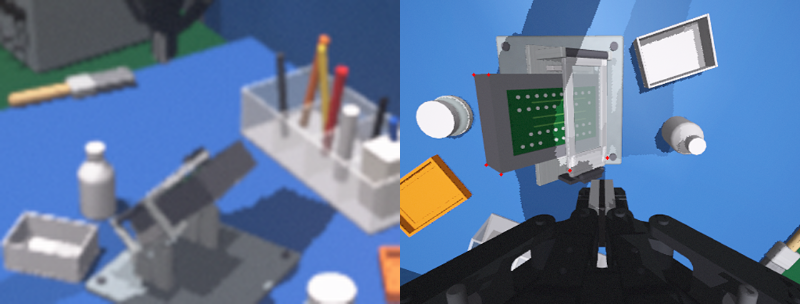

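The last picture shows the hold-down shut over the turned pair, green side up. The edge point matches the shut position to within 0.5 px in both views that found it, and the robot is clear.

```bash
python3 -c "
from h import *
print(env.finish_job())"
```

```text
the job is handed in; nothing more can be done
None
```

The pair now lies turned over in the seat, carrier on top and cover underneath, with the hold-down shut over it. I handed the job in at about 30.5 s of the 61 s allowed; no verdict was reported.

**How it was done:** The tool can only turn about its own vertical axis. I tipped the pair upright against the ledge between the fingers, clamped it, lifted and twisted it half a turn. I then lowered it onto the ledge and let it tip back onto the slope. The closed fingertips then swung the hold-down shut until it met a hard stop at about 32 N.

**Last checks:**
- **Hold-down:** its edge point matches the shut position (0 rad) to within 0.5 px in the wrist and side views. The top view did not find it.
- **Pair:** with the hold-down still open, carrier and corners were about 2 px or better from the expected turned-over position. In the last pictures the carrier agreed within about 3 px in the wrist and top views.
- **Disagreement:** the last side view gave a carrier point about 13 px off. I took that as a false detection, because the hold-down partly hides the carrier there and the picture shows it in place.
- **Other bench things:** the robot did not go near them, and those still in view looked unmoved. I did not measure their positions again.

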